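# Turn a gearbox housing mouth-up and load its worm wheel

### The job

The cast gearbox housing is standing mouth-down on the bench: turn it over so that it stands flat on its foot on the bench top with its mouth up (it is too wide to grip: tip it over, the stop bar can help), then lift the worm wheel by its ring and set it down flat on the bottom inside the housing. The wheel stands where the housing will probably come down, so clear it away first; never let the wheel topple, and leave the tin, the motor and the carton standing where they are.

Things in the scene. Friction and masses are not known exactly. Their poses are not given: they have to be found in the camera images.
- housing: grey cast cup-shaped housing, 0.55 kg, 90 mm tall, at first mouth-down, away from the stop bar. Round body 80 mm across, cavity 72 mm across, 80 mm deep. Square flange 100 x 100 x 10 mm round the mouth. Origin: mouth centre, in the flange's outer face. z: from mouth to foot (up at first, must end down); x, y square to the flange's sides. Centre of mass about 47 mm along z
- housing_foot (a point): centre of the outer face of the housing's square foot (84 x 84 x 10 mm, at the closed end, sides parallel to the flange's), 90 mm along the housing's z axis from its origin; the cavity's bottom is 10 mm from it
- wheel: brass worm wheel on a steel shaft, 0.35 kg, 120 mm tall, upright: disc 60 mm across, 20 mm high, hub 28 mm across up to 32 mm, shaft 12 mm, on top an upright ring, 34 mm across outside, of 8 mm round bar, ring centre 103 mm above the bottom. Origin: centre of the underside, z up; the ring lies in the x-z plane (8 mm thick along y)
- stop_bar: low steel flat bar fixed on the bench between housing and wheel, 150 mm long (x), 12 mm wide (y), 6 mm high plus a 2 mm bolt head at each end; origin at the centre of its underside. The housing stands on one side of it (plus or minus y), the wheel on the other
- tin: bystander: plain steel can, 60 mm across, 95 mm tall, origin at the centre of its underside, beside the lane
- motor: bystander: small grey electric motor on a foot, 75 mm long along its x axis plus a 14 mm shaft at +x, 50 mm wide, 65 mm tall, origin at the centre of its underside
- carton: bystander: cardboard box 50 x 75 x 55 mm (x, y, z), origin at the centre of its underside

How it is judged:
By the outcome, as a careful person would: the job done as asked, in the order asked, and still so for the second after the job is handed in, with the robot touching nothing.
It also fails if it takes over 72 s, if anything falls off the work surface, if the arm or the gripper's body presses on something with over 40 N, if the wrist force passes 120 N, or if a joint passes its speed limit or range.

### The arm

A 6-joint arm with a two-finger parallel gripper is mounted at the origin on the work surface. World frame = base frame: x ahead of the robot, y to its left, z up, the work surface at z = 0. Lengths are in mm, angles in rad, forces in N, time in s.
With the tool pointing down it reaches from about 225 to 875 mm from the base axis. Payload 3.4 kg.
Tool frame: the origin (TCP) lies between the finger pads; the fingertips stand 17 mm ahead of it and the grasp point (between the pads) lies 2 mm behind it; z points along the fingers, y is the line along which they close (so a half turn about z gives the same grasp; the last joint's range is limited). The gripper opens to 85 mm and grips with 20 to 120 N. Pads are 22 mm wide; open, the fingers measure 114 mm over their backs; the gripper's body (76 mm by 85 mm) begins 54 mm behind the grasp point. The pads swing forward as they close: fully open they stand 13 mm farther back than shut.
Start: joints at [1.005, 0.276, 1.505, -0, 1.361, -0.121], TCP at [247.429, 519.076, 248.328] pointing down, gripper open.
Joint ranges: [-2.89, 2.89], [-0.75, 2.08], [0.22, 2.7], [-1.18, 4.32], [0.11, 2.71], [-2.7, 2.7]. Speed limits (rad/s): [2.57, 2.57, 3.14, 3.14, 3.14, 3.14].

### API

Orientations are given as a unit quaternion [w, x, y, z].
In Python, from station import get_state, camera, calibration, hand_in gives the robot as it stands.
- The arm moves only by the tool carry_out, never from a script. Its argument "series" is a list that holds one entry, the list of rows, each a list of 7 numbers: the shift along the tool's x, y, z normalised to -1 to 1, where 1 is 30 cm, then the turn, a rotation vector about the tool's x, y, z normalised to -1 to 1, where 1 is 180 degrees, then the closure, from -1 (fully open) to 1 (shut). A call has 1 to 5 rows; each row is the pose to reach, as a shift and turn from the pose commanded when the call began, along the tool's axes at that moment, turning the shorter way round; what a row does not reach only later rows make up. A row lasts 1/8 s, in which the tool goes at most 62.5 mm and 10.7 degrees, less where a joint would pass 70% of its speed; a pose out of reach is approached as far as the arm can. A call with a number of a shift or a turn outside -1 to 1 is refused whole. A call with a gripper value outside its range is refused whole. The fingers move at their own pace and stop on an object; the grip force is fixed at half the most. Time passes only in rows, so rows that repeat a pose let the fingers close. It gives the time, the measured TCP pose, the force, the opening and the grip force at its end, in the units of the state.
- get_state(): the state, without advancing time (a new reading comes with each control period).
- camera(name): name is "scene" or "side" or "wrist"; returns the picture (400x640x3 uint8, red, green, blue); there is no depth.
- calibration(name): a dict with "K" (3x3 intrinsics, pixels), "origin" and "rotation" of the camera in the world; the wrist camera has in their place "hand_eye" (4x4, takes a point from camera to tool coordinates, whose origin is the TCP and whose axes are the flange's). Camera axes: x right, y up, looking along -z (the intrinsics and any distortion apply to the point x, -y, -z); pixel columns grow to the right and rows downward; lengths in mm; the calibration is good to about 2 mm. A picture is of the moment at which its call begins: read the wrist's pose just before it. calibration takes no time and is no camera call.
- hand_in(): hands the job in; it is judged then, once.
The state is a dict: "time_s": time; "q": joint angles; "dq": joint speeds; "joint_efforts": joint torques, N m; "ee_pos": TCP position; "orientation": TCP orientation; "ft_force": force on the tool from outside, world axes, zero at the start; "moment": the same for the moment, N m; "grip_width": finger opening in mm; "grip_force": force on a finger pad.
Only numpy, scipy, OpenCV 4.12 (cv2) and the standard library are available. Lean on these libraries where they do the work, as an engineer would, in place of code of your own. Each camera call takes 0.05 s, during which the arm holds its last target. There are 200 camera calls.

## Working session

There is one attempt and no reset: what is moved stays moved. The work goes in short steps, Python scripts to look and compute and a tool call to move; the robot and the scene stay as the last step left them, time stands still between calls to the robot, and variables do not carry over. Pictures are saved under pics/ and viewed, at most 10 in all, crops included, and the job is handed in when it is done.

Besides the shell and the picture viewer there is one more tool, called by a JSON object that holds its "fn" and its "kwargs". carry_out: Moves the arm, as the interface text tells. Scaled input: -1 to 1 covers 30 cm each way for a shift and 180 degrees each way for a turn. Its arguments: {"type":"object","properties":{"series":{"type":"array"}},"required":["series"]}

```bash
mkdir -p pics; ls; python3 - <<'E'
from station import *
import cv2,numpy as np
s=get_state();print(s)
a=camera("scene");b=camera("side")
for n,i in(("scene",a),("side",b)):
    cv2.imwrite(f"pics/{n}0.png",i[:,:,::-1]); c=calibration(n);print(n,{k:np.round(v,4).tolist() if not isinstance(v,str) else v for k,v in c.items()})
print(calibration("wrist"))
E
```

```text
pics
{'time_s': 0.0, 'q': array([ 1.00497960e+00,  2.76615207e-01,  1.50616324e+00,  3.10375480e-05,
        1.36072095e+00, -1.21003873e-01]), 'dq': array([ 0.00092303, -0.00076894,  0.00092554,  0.00062759, -0.00117127,
       -0.0020879 ]), 'joint_efforts': array([ 2.27756132e-04, -4.16773510e+01, -2.45802319e+01, -2.04192356e-04,
        1.10724242e-02, -2.19519421e-05]), 'ee_pos': array([247.13461819, 518.60971701, 247.41617886]), 'orientation': array([-3.35289063e-04,  2.20580487e-01,  9.75368310e-01, -8.92597160e-04]), 'ft_force': array([-0.09797179,  0.06087496,  0.28175031]), 'moment': array([-0.01430795, -0.01290162,  0.02569525]), 'grip_force': 0.0, 'grip_width': 85.38372650678356}
scene {'K': [[425.8374, 0.0, 325.6463], [0.0, 425.8374, 198.264], [0.0, 0.0, 1.0]], 'origin': [763.7263, -267.6208, 659.0328], 'rotation': [0.9213, 0.2717, 0.0845, 0.265]}
side {'K': [[372.452, 0.0, 323.6993], [0.0, 372.452, 196.4559], [0.0, 0.0, 1.0]], 'origin': [385.9095, -487.5805, 389.6251], 'rotation': [0.8586, 0.4812, -0.0927, -0.1501]}
{'K': array([[297.12415747,   0.        , 314.66602011],
       [  0.        , 297.12415747, 206.62514355],
       [  0.        ,   0.        ,   1.        ]]), 'hand_eye': array([[-4.08246086e-04,  9.52106861e-01,  3.05765202e-01,
         7.85534356e+01],
       [ 9.99999912e-01,  3.58878461e-04,  2.17668343e-04,
        -4.08703729e-01],
       [ 9.75109774e-05,  3.05765264e-01, -9.52106923e-01,
        -1.24940868e+02],
       [ 0.00000000e+00,  0.00000000e+00,  0.00000000e+00,
         1.00000000e+00]])}
```

View pics/scene0.png

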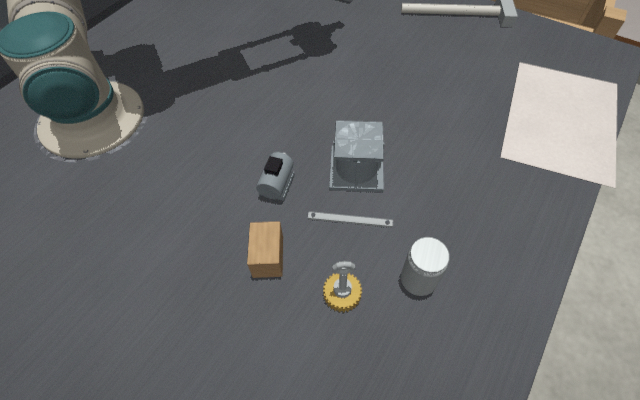

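View pics/side0.png

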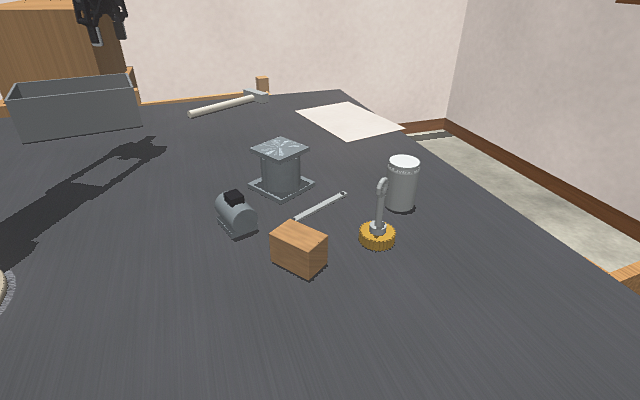

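The scene view shows the housing's foot corners at (337,122), (383,122), (382,160) and (336,158), the bar from (312,215) to (390,222), the wheel at (343,291) with its ring at (344,267), and the tin at (427,268). The side view has the foot corners at (250,149), (279,137), (310,150) and (281,160), and the ring at (382,187).

```bash
cat > h.py <<'E'
import numpy as np,cv2
from scipy.spatial.transform import Rotation as R
from station import *
def q2R(q): return R.from_quat([q[1],q[2],q[3],q[0]])
def cam(n,st=None):
    c=calibration(n)
    if n!="wrist": return c["K"],np.array(c["origin"]),q2R(c["rotation"]).as_matrix()
    T=np.eye(4);T[:3,:3]=q2R(st["orientation"]).as_matrix();T[:3,3]=st["ee_pos"];T=T@c["hand_eye"]
    return c["K"],T[:3,3],T[:3,:3]
def ray(C,p):
    K,o,Rm=C;d=np.array([(p[0]-K[0,2])/K[0,0],-(p[1]-K[1,2])/K[1,1],-1]);d=Rm@d
    return o,d/np.linalg.norm(d)
def plane(C,p,z):
    o,d=ray(C,p);return o+d*(z-o[2])/d[2]
def proj(C,X):
    K,o,Rm=C;v=Rm.T@(np.array(X)-o);return np.array([K[0,2]+K[0,0]*v[0]/-v[2],K[1,2]+K[1,1]*v[1]/v[2]])
def tri(C1,p1,C2,p2):
    A=[];b=[]
    S=np.zeros((3,3));t=np.zeros(3)
    for C,p in((C1,p1),(C2,p2)):
        o,d=ray(C,p);P=np.eye(3)-np.outer(d,d);S+=P;t+=P@o
    return np.linalg.solve(S,t)
def tool(st,X):  # world point -> shift in tool axes, units of 300mm
    return q2R(st["orientation"]).inv().apply(np.array(X)-st["ee_pos"])/300
E
python3 - <<'E'
from h import *
np.set_printoptions(precision=1,suppress=True)
A=cam("scene");B=cam("side")
for n,z,ps,pb in(("foot",90,[(337,122),(383,122),(382,160),(336,158)],[(250,149),(279,137),(310,150),(281,160)]),
 ("flange",10,[(331,186),(383,187)],[]),("bar",6,[(308,213),(392,221),(309,219),(392,225)],[]),("barbolt",8,[(312,215),(389,222)],[(344,194)]),
 ("ring c",103,[(344,268)],[(382,189)]),("ringtop",120,[(344,263)],[(383,180)]),
 ("disc",20,[(343,289)],[(377,231)]),("tin",95,[(429,251)],[(404,162)]),
 ("carton",55,[(251,223),(281,223),(282,263),(250,264)],[(270,233),(292,221),(328,237),(306,250)]),
 ("motor",65,[(274,165)],[(234,197)])):
    print(n,"scene",*[plane(A,p,z) [:2] for p in ps],"side",*[plane(B,p,z)[:2] for p in pb])
E
```

```text
foot scene [490.  191.5] [560.5 234.9] [600.  157.4] [531.6 120.1] side [487.1 185.9] [555.6 227.4] [596.2 144.6] [531.5 119.3]
flange scene [525.6 113.6] [608.4 162.3] side
bar scene [520.2  44.3] [655.3 108.9] [528.6  34.9] [659.  101.7] side
barbolt scene [529.3  43.6] [652.1 103.2] side [650.6  94.6]
ring c scene [649.4 -50.5] side [646.  -55.5]
ringtop scene [649.1 -50.8] side [644.8 -57.4]
disc scene [649.3 -49.5] side [647.5 -51.9]
tin scene [739.1  41.2] side [737.2  30.6]
carton scene [469.9 -44.3] [511.6 -18.3] [554.2 -75.3] [ 513.3 -102.8] side [469.9 -45.3] [509.3 -26.2] [547.8 -82.7] [ 508.2 -100.3]
motor scene [437.   66.5] side [434.   58.1]
```

```bash
python3 - <<'E'
from h import *
np.set_printoptions(precision=4,suppress=True)
s=get_state();Rm=q2R(s["orientation"]).as_matrix();print(Rm)
for X in((618,-40,270),):print(tool(s,X))
E
```

```text
[[-0.9027  0.4302 -0.0009]
 [ 0.4302  0.9027 -0.0014]
 [ 0.0002 -0.0016 -1.    ]]
[-1.917  -1.1494 -0.0734]
```

{"fn": "carry_out", "kwargs": {"series": [[[-0.64,-0.383,-0.024,0,0,0,-1],[-0.64,-0.383,-0.024,0,0,0,-1],[-0.64,-0.383,-0.024,0,0,0,-1],[-0.64,-0.383,-0.024,0,0,0,-1],[-0.64,-0.383,-0.024,0,0,0,-1]]]}}

```text
time_s: 0.72
ee_pos: [372.4, 330.7, 255.3]
orientation: [0.0, 0.223, 0.975, -0.0]
ft_force: [-0.5, 1.3, 0.9]
grip_width: 85.2
grip_force: 0.0
```

{"fn": "carry_out", "kwargs": {"series": [[[-0.64,-0.383,-0.024,0,0,0,-1],[-0.64,-0.383,-0.024,0,0,0,-1],[-0.64,-0.383,-0.024,0,0,0,-1],[-0.64,-0.383,-0.024,0,0,0,-1],[-0.64,-0.383,-0.024,0,0,0,-1]]]}}

```text
time_s: 1.35
ee_pos: [496.3, 145.5, 262.2]
orientation: [-0.0, 0.222, 0.975, 0.0]
ft_force: [0.3, 0.1, -0.2]
grip_width: 85.3
grip_force: 0.0
```

{"fn": "carry_out", "kwargs": {"series": [[[-0.64,-0.383,-0.024,0,0,0,-1],[-0.64,-0.383,-0.024,0,0,0,-1],[-0.64,-0.383,-0.024,0,0,0,-1],[-0.64,-0.383,-0.024,0,0,0,-1],[-0.64,-0.383,-0.024,0,0,0,-1]]]}}

```text
time_s: 1.98
ee_pos: [620.1, -40.1, 268.8]
orientation: [-0.001, 0.221, 0.975, 0.0]
ft_force: [-0.2, 1.0, -0.1]
grip_width: 85.3
grip_force: 0.0
```

```bash
python3 - <<'E'
from h import *
np.set_printoptions(precision=4,suppress=True)
s=get_state();print(s["time_s"],s["q"],s["ee_pos"],s["orientation"])
a=camera("wrist");cv2.imwrite("pics/w1.png",a[:,:,::-1])
C=cam("wrist",s);print(proj(C,(648,-52,103)),proj(C,(545,172,90)))
E
```

```text
1.975 [-0.1768  0.337   1.3644  0.0007  1.4412 -1.3017] [620.1427 -40.0806 268.8444] [-0.0005  0.2212  0.9752  0.0003]
[316.2803 220.8905] [493.3483  16.2273]
```

View pics/w1.png

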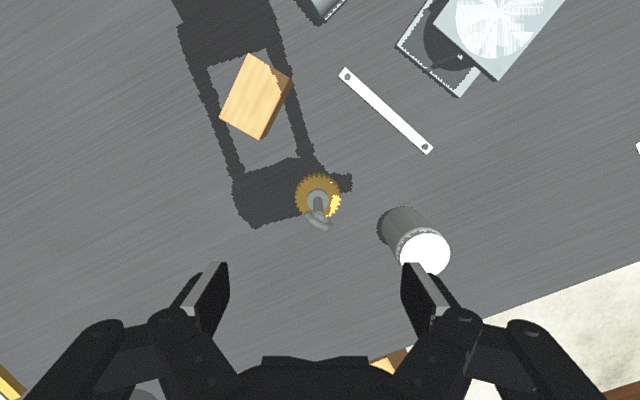

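Wrist view: the disc is centred at (317,196) with the ring at about (317,220). The bar bolts are at (348,76) and (428,149), the flange corners at (397,45) and (460,97). I'll zoom in on the ring.

```bash
python3 - <<'E'
from h import *
a=cv2.imread("pics/w1.png");s=cv2.imread("pics/scene0.png")
c1=cv2.resize(a[165:240,285:360],(400,400),interpolation=cv2.INTER_CUBIC)
c2=cv2.resize(a[0:110,390:570],(400,244),interpolation=cv2.INTER_CUBIC)
c2=np.vstack([c2,np.zeros((156,400,3),np.uint8)])
cv2.imwrite("pics/z1.png",np.hstack([c1,c2]))
E
```

```text
(no output)
```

View pics/z1.png

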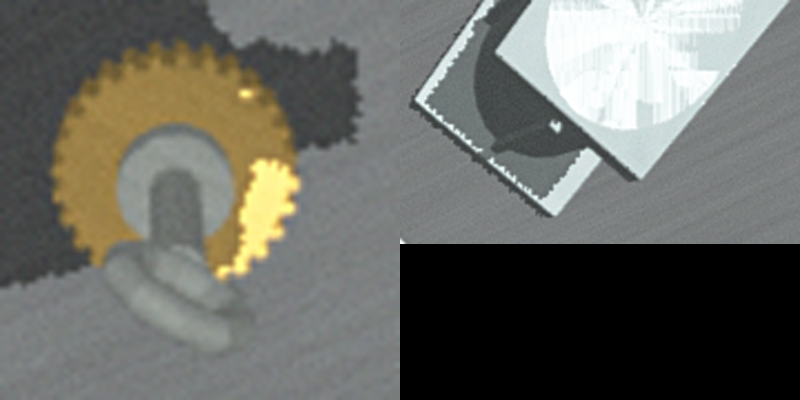

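```bash
python3 - <<'E'
from h import *
np.set_printoptions(precision=1,suppress=True)
class S(dict):pass
s=get_state();C=cam("wrist",s)
def P(p,z):return plane(C,p,z)[:2]
a,b=P((305.5,215.5),106),P((329.5,227.8),106);print("ring",a,b,(a+b)/2,np.degrees(np.arctan2(*(b-a)[::-1])))
print("ringc",P((317.2,220.3),105),"disc",P((318.2,195),20))
for n,p,q,z in(("fl",(396.8,46.4),(459.8,96.8),10),("foot",(433.6,23.9),(498,81),90),("bar",(348,76),(428,149),8)):
    a,b=P(p,z),P(q,z);print(n,a,b,np.degrees(np.arctan2(*(b-a)[::-1])),np.linalg.norm(b-a),(a+b)/2)
a=P((498,81),90);b=P((565.5,0),90);print("foot2",b,np.degrees(np.arctan2(*(b-a)[::-1]))-90)
t=P((425,251),95);print("tin",t)
X=q2R(s["orientation"]).as_matrix();print(X)
E
```

```text
ring [635.7 -57.4] [658.6 -40.8] [647.2 -49.1] 35.85746962358946
ringc [646.  -48.9] disc [643.5 -45.4]
fl [523.9 111.9] [608.3 161.5] 30.452087454466 97.89624847041003 [566.1 136.7]
foot [526.2 123.7] [597.8 163.6] 29.100922121086406 81.92290619405554 [562.  143.6]
bar [528.5  48.5] [651.9 106.8] 25.263263023900056 136.51314630371806 [590.2  77.6]
foot2 [558.6 234.4] 28.96924281383268
tin [733.7  42. ]
[[-0.9  0.4 -0. ]
 [ 0.4  0.9  0. ]
 [ 0.   0.  -1. ]]
```

{"fn": "carry_out", "kwargs": {"series": [[[-0.095,0.009,0.229,0,0,0.29,-1],[-0.095,0.009,0.229,0,0,0.29,-1],[-0.095,0.009,0.229,0,0,0.29,-1],[-0.095,0.009,0.229,0,0,0.29,-1],[-0.095,0.009,0.229,0,0,0.29,-1]]]}}

```text
time_s: 2.65
ee_pos: [644.9, -46.4, 201.2]
orientation: [-0.001, 0.628, 0.778, 0.0]
ft_force: [0.4, -0.5, -0.0]
grip_width: 85.7
grip_force: 0.0
```

{"fn": "carry_out", "kwargs": {"series": [[[0,0,0,0,0,0.29,-1],[0,0,0,0,0,0.29,-1],[0,0,0,0,0,0.29,-1],[0,0,0,0,0,0.29,-1],[0,0,0,0,0,0.29,-1]]]}}

```text
time_s: 3.28
ee_pos: [644.8, -46.4, 201.4]
orientation: [-0.001, 0.906, 0.422, -0.0]
ft_force: [-0.5, -0.1, 0.1]
grip_width: 85.5
grip_force: 0.0
```

{"fn": "carry_out", "kwargs": {"series": [[[0,0,0,0,0,0.078,-1],[0,0,0,0,0,0.078,-1],[0,0,0,0,0,0.078,-1]]]}}

```text
time_s: 3.65
ee_pos: [645.1, -47.0, 201.4]
orientation: [-0.001, 0.95, 0.311, -0.0]
ft_force: [0.7, 0.6, -0.0]
grip_width: 85.5
grip_force: 0.0
```

```bash
python3 - <<'E'
from h import *
np.set_printoptions(precision=3,suppress=True)
s=get_state();print(s["time_s"],s["q"],s["ee_pos"]);print(q2R(s["orientation"]).as_matrix())
a=camera("wrist")[:,:,::-1];C=cam("wrist",s)
p=proj(C,(647,-50,103)).astype(int);print(p)
x,y=p;x0,y0=max(x-75,0),max(y-75,0);c=a[y0:y0+150,x0:x0+150];print(x0,y0)
cv2.imwrite("pics/w2.png",np.hstack([cv2.resize(np.ascontiguousarray(c),(600,600),interpolation=cv2.INTER_CUBIC)]))
E
```

```text
3.65 [-0.181  0.411  1.417  0.001  1.315  0.757] [645.063 -46.972 201.367]
[[ 0.806  0.591 -0.001]
 [ 0.591 -0.806  0.001]
 [ 0.    -0.001 -1.   ]]
[319 214]
244 139
```

View pics/w2.png

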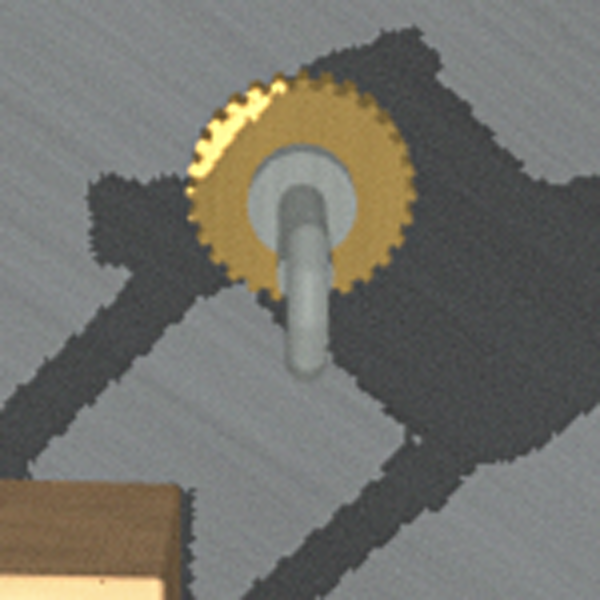

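Seen from here the ring is edge-on and aligned with tool x. Its bar spans crop rows 215-380 at column 305, and the disc centre is at about (302,185).

```bash
python3 - <<'E'
from h import *
np.set_printoptions(precision=4,suppress=True)
s=get_state();C=cam("wrist",s)
for n,p,z in(("disc",(319.5,185.5),20),("ringtop",(320.4,217),120),("far end",(320.4,139+378/4),105)):
    X=plane(C,p,z);print(n,X,tool(s,X)*300)
print(proj(C,(647,-50,20)),tool(s,(0,0,107)))
E
```

```text
disc [650.3984 -49.6656  20.    ] [  2.7994   5.0407 181.3797]
ringtop [650.6833 -48.6729 120.    ] [ 3.638   4.3071 81.3806]
far end [635.0883 -60.5416 105.    ] [-15.9598   4.6679  96.376 ]
[317.8489 188.1911] [-1.6408 -1.3993  0.3157]
```

{"fn": "carry_out", "kwargs": {"series": [[[0.007,0.015,0.08,0,0,0,-1],[0.007,0.015,0.15,0,0,0,-1],[0.007,0.015,0.24,0,0,0,-1],[0.007,0.015,0.314,0,0,0,-1],[0.007,0.015,0.314,0,0,0,-1]]]}}

```text
time_s: 4.32
ee_pos: [648.6, -50.9, 105.2]
orientation: [-0.001, 0.951, 0.31, -0.002]
ft_force: [0.3, 0.5, 0.7]
grip_width: 85.3
grip_force: 0.0
```

```bash
python3 - <<'E'
from h import *
np.set_printoptions(precision=4,suppress=True)
s=get_state();print(s["ee_pos"],tool(s,(649.4,-49.5,107))*300)
a=camera("wrist")[:,:,::-1];cv2.imwrite("pics/w3.png",np.ascontiguousarray(a[100:400,120:520]))
E
```

```text
[648.5618 -50.8851 105.1869] [ 1.4886 -0.6305 -1.8152]
```

View pics/w3.png

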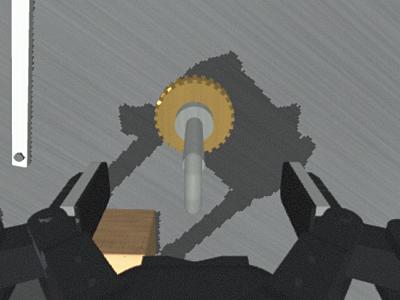

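The ring is centred between the pads (column 193, pad midpoint about 195). Closing now.

{"fn": "carry_out", "kwargs": {"series": [[[0,0,0,0,0,0,1],[0,0,0,0,0,0,1],[0,0,0,0,0,0,1],[0,0,0,0,0,0,1],[0,0,0,0,0,0,1]]]}}

```text
time_s: 5.0
ee_pos: [650.2, -51.8, 107.3]
orientation: [-0.0, 0.951, 0.31, 0.0]
ft_force: [-1.0, 0.4, 2.8]
grip_width: 6.9
grip_force: 63.7
```

{"fn": "carry_out", "kwargs": {"series": [[[0,0,0,0,0,0,1],[0,0,0,0,0,0,1],[0,0,0,0,0,0,1]]]}}

```text
time_s: 5.38
ee_pos: [650.2, -51.8, 107.3]
orientation: [-0.0, 0.951, 0.31, 0.0]
ft_force: [-1.4, 2.3, 4.8]
grip_width: 6.4
grip_force: 64.2
```

{"fn": "carry_out", "kwargs": {"series": [[[0,0,-0.03,0,0,0,1],[0,0,-0.08,0,0,0,1],[0,0,-0.13,0,0,0,1],[0,0,-0.17,0,0,0,1],[0,0,-0.17,0,0,0,1]]]}}

```text
time_s: 6.0
ee_pos: [651.3, -52.4, 159.7]
orientation: [0.001, 0.951, 0.31, 0.002]
ft_force: [0.3, -0.7, -3.9]
grip_width: 6.4
grip_force: 62.9
```

{"fn": "carry_out", "kwargs": {"series": [[[-0.08,0.036,0,0,0,0,1],[-0.22,0.1,0,0,0,0,1],[-0.37,0.168,0,0,0,0,1],[-0.5,0.227,0,0,0,0,1],[-0.557,0.253,0,0,0,0,1]]]}}

```text
time_s: 6.62
ee_pos: [558.4, -213.6, 157.6]
orientation: [-0.0, 0.951, 0.309, -0.001]
ft_force: [0.4, 0.1, -4.0]
grip_width: 6.6
grip_force: 62.9
```

{"fn": "carry_out", "kwargs": {"series": [[[0,0,0,0,0,0,1],[0,0,0.05,0,0,0,1],[0,0,0.1,0,0,0,1],[0,0,0.14,0,0,0,1],[0,0,0.158,0,0,0,1]]]}}

```text
time_s: 7.25
ee_pos: [559.5, -211.0, 108.9]
orientation: [-0.001, 0.951, 0.31, -0.001]
ft_force: [-0.9, -0.1, -4.1]
grip_width: 6.4
grip_force: 62.8
```

{"fn": "carry_out", "kwargs": {"series": [[[0,0,0.004,0,0,0,1],[0,0,0.008,0,0,0,1],[0,0,0.012,0,0,0,1]]]}}

```text
time_s: 7.62
ee_pos: [560.3, -212.1, 107.4]
orientation: [0.0, 0.951, 0.31, 0.0]
ft_force: [-0.6, -0.3, -4.8]
grip_width: 6.5
grip_force: 62.9
```

{"fn": "carry_out", "kwargs": {"series": [[[0,0,0.003,0,0,0,1],[0,0,0.003,0,0,0,1]]]}}

```text
time_s: 7.88
ee_pos: [560.2, -212.0, 107.3]
orientation: [0.0, 0.951, 0.31, 0.001]
ft_force: [-1.4, 1.2, 4.5]
grip_width: 6.5
grip_force: 64.1
```

{"fn": "carry_out", "kwargs": {"series": [[[0,0,0.003,0,0,0,1],[0,0,0.003,0,0,0,1]]]}}

```text
time_s: 8.12
ee_pos: [560.3, -212.0, 107.2]
orientation: [0.001, 0.951, 0.31, 0.001]
ft_force: [-2.2, 2.4, 9.6]
grip_width: 6.4
grip_force: 65.2
```

{"fn": "carry_out", "kwargs": {"series": [[[0,0,0,0,0,0,-1],[0,0,0,0,0,0,-1],[0,0,0,0,0,0,-1],[0,0,0,0,0,0,-1],[0,0,0,0,0,0,-1]]]}}

```text
time_s: 8.75
ee_pos: [559.8, -211.8, 104.9]
orientation: [-0.0, 0.951, 0.31, -0.0]
ft_force: [0.2, 0.1, 0.6]
grip_width: 85.5
grip_force: 0.0
```

{"fn": "carry_out", "kwargs": {"series": [[[0,0,-0.05,0,0,0,-1],[0,0,-0.2,0,0,0,-1],[0,0,-0.41,0,0,0,-1],[0,0,-0.41,0,0,0,-1],[0,0,-0.41,0,0,0,-1]]]}}

```text
time_s: 9.38
ee_pos: [559.8, -211.8, 229.0]
orientation: [0.0, 0.951, 0.31, 0.0]
ft_force: [-1.6, 0.4, 0.0]
grip_width: 85.0
grip_force: 0.0
```

{"fn": "carry_out", "kwargs": {"series": [[[0.382,-0.656,0,0,0,0,1],[0.382,-0.656,0,0,0,0,1],[0.382,-0.656,0,0,0,0,1],[0.382,-0.656,0,0,0,0,1],[0.382,-0.656,0,0,0,0,1]]]}}

```text
time_s: 10.0
ee_pos: [535.0, 17.4, 226.7]
orientation: [-0.001, 0.95, 0.312, -0.002]
ft_force: [0.1, 0.1, -0.0]
grip_width: 0.0
grip_force: 0.0
```

{"fn": "carry_out", "kwargs": {"series": [[[0.382,-0.656,0,0,0,0.061,1],[0.382,-0.656,0,0,0,0.061,1],[0.382,-0.656,0,0,0,0.061,1],[0.382,-0.656,0,0,0,0.061,1],[0.382,-0.656,0,0,0,0.061,1]]]}}

```text
time_s: 10.62
ee_pos: [513.0, 242.9, 226.8]
orientation: [-0.0, 0.976, 0.219, -0.001]
ft_force: [-0.2, -0.2, -0.6]
grip_width: -0.1
grip_force: 0.0
```

```bash
python3 - <<'E'
from h import *
np.set_printoptions(precision=3,suppress=True)
s=get_state();print(s["time_s"],s["q"],s["ee_pos"]);print(q2R(s["orientation"]).as_matrix(),tool(s,(512,241,95)))
cv2.imwrite("pics/side1.png",np.ascontiguousarray(camera("side")[60:300,180:500,::-1]))
E
```

```text
10.625 [0.319 0.279 1.556 0.    1.31  1.449] [512.96  242.868 226.827]
[[ 0.904  0.427 -0.002]
 [ 0.427 -0.904 -0.   ]
 [-0.002 -0.001 -1.   ]] [-0.005  0.004  0.439]
```

View pics/side1.png

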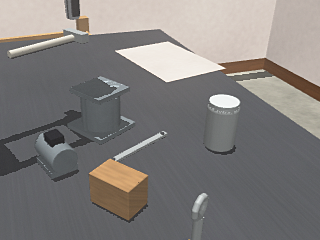

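The wheel stands upright in its parking place (crop (198,215)) and the housing is untouched. Descending behind it, then pushing toward the bar.

{"fn": "carry_out", "kwargs": {"series": [[[0,0,0.439,0,0,0,1],[0,0,0.439,0,0,0,1],[0,0,0.439,0,0,0,1],[0,0,0.439,0,0,0,1],[0,0,0.439,0,0,0,1]]]}}

```text
time_s: 11.3
ee_pos: [515.7, 241.3, 99.1]
orientation: [-0.0, 0.976, 0.217, 0.003]
ft_force: [1.0, -0.0, -0.1]
grip_width: -0.2
grip_force: 0.0
```

{"fn": "carry_out", "kwargs": {"series": [[[0,0.03,0,0,0,0,1],[0,0.05,0,0,0,0,1],[0,0.07,0,0,0,0,1],[0,0.09,0,0,0,0,1],[0,0.11,0,0,0,0,1]]]}}

```text
time_s: 11.92
ee_pos: [527.5, 213.0, 97.7]
orientation: [-0.002, 0.976, 0.217, 0.001]
ft_force: [-2.3, 5.9, 5.3]
grip_width: 0.0
grip_force: 4.0
```

{"fn": "carry_out", "kwargs": {"series": [[[0,0.02,0,0,0,0,1],[0,0.04,0,0,0,0,1],[0,0.06,0,0,0,0,1],[0,0.08,0,0,0,0,1],[0,0.1,0,0,0,0,1]]]}}

```text
time_s: 12.55
ee_pos: [540.1, 185.9, 97.7]
orientation: [-0.002, 0.976, 0.217, 0.001]
ft_force: [-3.6, 6.0, 5.3]
grip_width: 0.2
grip_force: 4.1
```

```bash
python3 - <<'E'
from h import *
s=get_state();print(s["time_s"],s["ee_pos"],s["ft_force"])
cv2.imwrite("pics/side2.png",np.ascontiguousarray(cv2.resize(camera("side")[100:260,180:400,::-1],None,fx=2,fy=2)))
E
```

```text
12.55 [540.10235042 185.92369894  97.73342251] [-3.57012947  6.00638161  5.29498895]
```

View pics/side2.png

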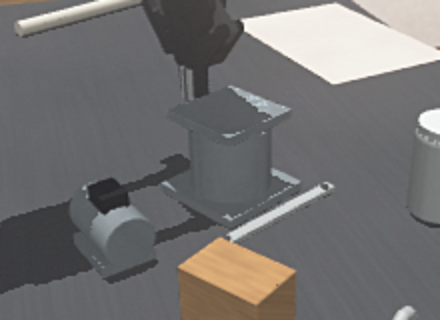

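The housing slid flat and now sits just short of the bar, about 9 mm from it. Next is the tipping arc.

{"fn": "carry_out", "kwargs": {"series": [[[0,0.03,-0.01,0,0,0,1],[0,0.057,-0.037,0,0,0,1],[0,0.083,-0.06,0,0,0,1],[0,0.113,-0.08,0,0,0,1],[0,0.147,-0.097,0,0,0,1]]]}}

```text
time_s: 13.22
ee_pos: [559.7, 143.7, 126.3]
orientation: [-0.0, 0.976, 0.217, 0.001]
ft_force: [0.5, 2.4, 0.6]
grip_width: -0.0
grip_force: 0.9
```

```bash
python3 - <<'E'
from h import *
s=get_state();print(s["time_s"],s["ee_pos"],s["ft_force"])
cv2.imwrite("pics/side3.png",np.ascontiguousarray(cv2.resize(camera("side")[100:260,180:400,::-1],None,fx=2,fy=2)))
E
```

```text
13.225 [559.66674586 143.66220668 126.29727641] [0.5179749  2.38592797 0.64615337]
```

View pics/side3.png

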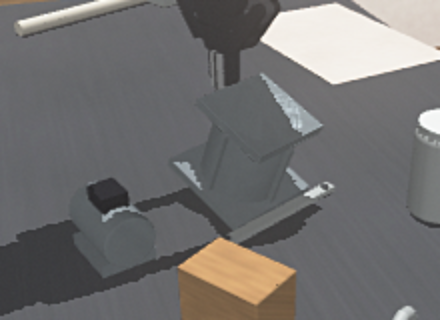

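It is tipping cleanly on the bar at about 20°. Continuing along the arc.

{"fn": "carry_out", "kwargs": {"series": [[[0,0.033,-0.017,0,0,0,1],[0,0.067,-0.03,0,0,0,1],[0,0.1,-0.04,0,0,0,1],[0,0.137,-0.043,0,0,0,1],[0,0.173,-0.047,0,0,0,1]]]}}

```text
time_s: 13.9
ee_pos: [581.6, 96.3, 140.8]
orientation: [0.0, 0.976, 0.217, 0.001]
ft_force: [-0.2, 0.4, 3.3]
grip_width: -0.1
grip_force: 1.2
```

{"fn": "carry_out", "kwargs": {"series": [[[0,0.02,0,0,0,0,1],[0,0.04,0,0,0,0,1],[0,0.06,0,0,0,0,1],[0,0.08,0,0,0,0,1]]]}}

```text
time_s: 14.4
ee_pos: [591.0, 75.2, 139.4]
orientation: [-0.0, 0.976, 0.217, -0.0]
ft_force: [-0.4, -0.2, 0.3]
grip_width: 0.0
grip_force: 0.0
```

{"fn": "carry_out", "kwargs": {"series": [[[0,0,-0.2,0,0,0,1],[0,-0.15,-0.25,0,0,0,1],[0,-0.35,-0.25,0,0,0,1],[0,-0.55,-0.25,0,0,0,1],[0,-0.6,-0.25,0,0,0,1]]]}}

```text
time_s: 15.02
ee_pos: [512.9, 241.1, 214.8]
orientation: [-0.0, 0.976, 0.219, -0.0]
ft_force: [1.1, -0.9, -0.1]
grip_width: 0.4
grip_force: 0.0
```

{"fn": "carry_out", "kwargs": {"series": [[[0,0,0,-0.28,0,0,1],[0,0,0,-0.28,0,0,1],[0,0,0,-0.28,0,0,1],[0,0,0,-0.28,0,0,1],[0,0,0,-0.28,0,0,1]]]}}

```text
time_s: 15.65
ee_pos: [514.9, 239.2, 214.4]
orientation: [0.418, 0.882, 0.197, 0.093]
ft_force: [-1.1, -1.2, -1.0]
grip_width: -0.1
grip_force: 0.0
```

```bash
python3 - <<'E'
from h import *
np.set_printoptions(precision=3,suppress=True)
s=get_state();print(s["time_s"],s["q"],s["ee_pos"]);print(q2R(s["orientation"]).as_matrix())
for n in("scene","side","wrist"): np.save(n+"4.npy",camera(n))
C=cam("wrist",s);A=cam("scene");B=cam("side")
u=np.array([.904,.427,0]);nn=np.array([-.427,.904,0]);O=np.array([590,76,0])
for n,z in((6,56),(6,106),(-3,6),(-84,0),(-84,84)):
    X=O+n*nn+[0,0,z];print(n,z,[proj(c,X).round() for c in(C,A,B)])
E
```

```text
15.65 [ 0.767  0.475  1.617 -0.827  1.471  2.171] [514.95  239.248 214.385]
[[ 0.905  0.27   0.329]
 [ 0.426 -0.574 -0.7  ]
 [ 0.     0.773 -0.634]]
6 56 [array([305., 179.]), array([352., 200.]), array([316., 181.])]
6 106 [array([338., 185.]), array([353., 183.]), array([317., 156.])]
-3 6 [array([282., 172.]), array([350., 219.]), array([320., 206.])]
-84 0 [array([316., 164.]), array([346., 262.]), array([352., 226.])]
-84 84 [array([363., 170.]), array([348., 239.]), array([354., 185.])]
```

```bash
python3 - <<'E'
import numpy as np,cv2
cv2.imwrite("pics/w4.png",np.load("wrist4.npy")[:,:,::-1])
E
```

```text
(no output)
```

View pics/w4.png

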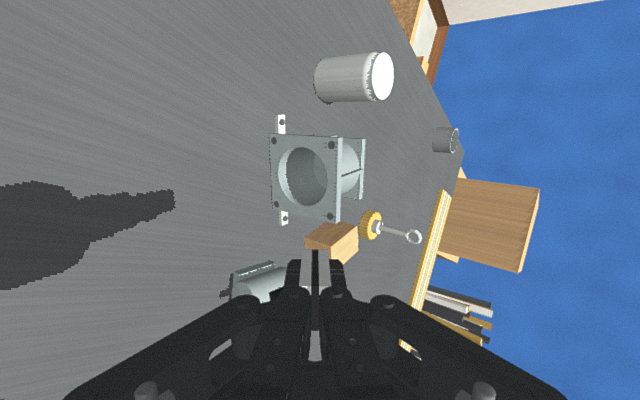

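The wrist picture shows the housing lying on the bar with its mouth toward me. The flange corners are at about (271,135), (340,138), (340,222) and (272,210), with the mouth ellipse centred at (303,178). The wheel still stands and the bystanders are untouched.

```bash
python3 - <<'E'
from h import *
np.set_printoptions(precision=3,suppress=True)
a=np.load("wrist4.npy");g=cv2.cvtColor(a,cv2.COLOR_RGB2GRAY)
p=np.array([[271,135],[340,138],[340,222],[272,210]],np.float32)
p2=cv2.cornerSubPix(g,p.reshape(-1,1,2).copy(),(4,4),(-1,-1),(3,30,.01)).reshape(-1,2);print(p2)
obj=np.array([[50,-50,0],[50,50,0],[-50,50,0],[-50,-50,0]],float)
s=get_state();K,o,Rm=cam("wrist",s);F=np.diag([1,-1,-1.])
u=np.array([.904,.427,0]);nn=np.array([-.427,.904,0]);O=np.array([590,76,0]);Bm=np.array([u,nn,[0,0,1]])
for q in(p,p2):
    ok,rv,tv,er=cv2.solvePnPGeneric(obj,q.astype(float),K,None,flags=cv2.SOLVEPNP_IPPE)
    for r,t,e in zip(rv,tv,er):
        Rw=Rm@F@cv2.Rodrigues(r)[0];c=o+Rm@F@t.ravel()
        print("err",e,"bar-frame centre u,n,z",Bm@(c-O),"axes a,b,mouth normal in bar frame\n",(Bm@Rw).T)
E
```

```text
[[271.    135.   ]
 [339.603 136.627]
 [340.    222.   ]
 [272.    210.   ]]
err [0.756] bar-frame centre u,n,z [-0.704  4.825 49.392] axes a,b,mouth normal in bar frame
 [[ 0.999 -0.025 -0.019]
 [ 0.015 -0.174  0.985]
 [-0.028 -0.984 -0.173]]
err [3.77] bar-frame centre u,n,z [ 1.993  3.995 56.562] axes a,b,mouth normal in bar frame
 [[ 0.921 -0.291 -0.258]
 [-0.207 -0.928  0.311]
 [-0.33  -0.233 -0.915]]
err [0.767] bar-frame centre u,n,z [ 0.161  6.176 50.343] axes a,b,mouth normal in bar frame
 [[ 0.999 -0.036 -0.032]
 [ 0.026 -0.163  0.986]
 [-0.04  -0.986 -0.162]]
err [4.101] bar-frame centre u,n,z [ 2.845  5.842 58.116] axes a,b,mouth normal in bar frame
 [[ 0.928 -0.276 -0.248]
 [-0.2   -0.934  0.294]
 [-0.313 -0.224 -0.923]]
```

{"fn": "carry_out", "kwargs": {"series": [[[-0.006,0.031,0.448,-0.056,0,0,-0.06],[-0.006,0.031,0.448,-0.056,0,0,-0.06],[-0.006,0.031,0.448,-0.056,0,0,-0.06],[-0.006,0.031,0.448,-0.056,0,0,-0.06],[-0.006,0.031,0.448,-0.056,0,0,-0.06]]]}}

```text
time_s: 16.42
ee_pos: [560.5, 139.4, 138.0]
orientation: [0.491, 0.844, 0.187, 0.111]
ft_force: [-0.0, 0.4, 0.6]
grip_width: 45.5
grip_force: 0.0
```

```bash
cat >> h.py <<'E'
U=np.array([.904,.427,0]);N=np.array([-.427,.904,0]);O=np.array([590,76,0]);BM=np.array([U,N,[0,0,1]])
def bar(s): return BM@(s["ee_pos"]-O)
def go(s,u,n,z): return tool(s,O+u*U+n*N+[0,0,z])
def edges(name,C,X0,X1,W,step=1.0): pass
E
python3 - <<'E'
from h import *
np.set_printoptions(precision=3,suppress=True)
s=get_state();print(s["q"],bar(s),s["grip_width"],go(s,0,-8,91));print(BM@q2R(s["orientation"]).as_matrix())
a=camera("wrist");np.save("w5.npy",a);C=cam("wrist",s)
g=cv2.cvtColor(a,cv2.COLOR_RGB2GRAY)
# mouth rim along vertical line u=0: profile in image along projected line of mouth plane
p0,p1=proj(C,O+6*N+[0,0,-15]),proj(C,O+6*N+[0,0,125]);print(p0,p1)
L=int(np.linalg.norm(p1-p0));print(L,[int(g[int(round(y)),int(round(x))]) for x,y in np.linspace(p0,p1,L//2)])
E
```

```text
[ 0.647  0.592  1.802 -1.07   1.327  2.391] [  0.386  69.949 137.97 ] 45.497928558085555 [-0.001 -0.008  0.303]
[[ 1.    -0.005 -0.001]
 [-0.003 -0.494 -0.869]
 [ 0.004  0.87  -0.494]]
[202.964 202.79 ] [345.295 232.237]
145 [121, 131, 143, 137, 141, 142, 141, 188, 210, 203, 204, 206, 205, 134, 133, 98, 105, 104, 104, 105, 101, 106, 108, 105, 104, 109, 106, 105, 107, 110, 106, 107, 105, 108, 108, 107, 103, 100, 106, 109, 107, 106, 108, 103, 109, 126, 112, 123, 146, 142, 146, 142, 132, 125, 121, 203, 209, 209, 154, 143, 142, 146, 145, 144, 146, 144, 146, 126, 215, 194, 122, 125]
```

```bash
python3 - <<'E'
from h import *
from scipy.optimize import brentq
np.set_printoptions(precision=2,suppress=True)
s=get_state();C=cam("wrist",s);cc=BM@(C[1]-O);print("cam",cc)
p0,p1=proj(C,O+6*N+[0,0,-15]),proj(C,O+6*N+[0,0,125])
f=lambda k:p0+(p1-p0)*k/71
def atn(k,n):
    o,d=ray(C,f(k));o=BM@(o-O);d=BM@d;return o+d*(n-o[1])/d[1]
def atz(k,z):
    X=plane(C,f(k),z);return BM@(X-O)
for zb in(0,3,6):
    b=atz(6.5,zb)
    g=lambda n:np.linalg.norm((atn(54.6,n)-b)[1:])-100
    for lo,hi in((-40,b[1]-1),):
        ns=np.arange(-60,40,1.);v=[g(n) for n in ns]
        for i in range(len(ns)-1):
            if v[i]*v[i+1]<0:
                n=brentq(g,ns[i],ns[i+1]);t=atn(54.6,n);print("bottom",b,"top",t,"tilt",np.degrees(np.arctan2(b[1]-t[1],t[2]-b[2])))
E
```

```text
cam [ 79.02 178.8  199.56]
bottom [-0.6   4.68  0.  ] top [ 0.64  7.39 99.96] tilt -1.5545049647312883
bottom [0.6 7.3 3. ] top [  2.93  12.4  102.87] tilt -2.9219993036382967
bottom [1.79 9.92 6.  ] top [  5.17  17.31 105.73] tilt -4.241122569848385
```

{"fn": "carry_out", "kwargs": {"series": [[[0,-0.003,0.08,0,0,0,-0.06],[0,-0.005,0.16,0,0,0,-0.06],[0,-0.008,0.22,0,0,0,-0.06],[0,-0.008,0.24,0,0,0,-0.06]]]}}

```text
time_s: 16.98
ee_pos: [585.4, 81.1, 97.5]
orientation: [0.492, 0.843, 0.187, 0.108]
ft_force: [0.8, -0.2, -0.5]
grip_width: 45.4
grip_force: 0.0
```

{"fn": "carry_out", "kwargs": {"series": [[[0,0,0.02,0,0,0,-0.06],[0,0,0.04,0,0,0,-0.06],[0,0,0.06,0,0,0,-0.06]]]}}

```text
time_s: 17.35
ee_pos: [591.9, 73.4, 92.1]
orientation: [0.49, 0.845, 0.186, 0.106]
ft_force: [0.8, 0.6, 0.4]
grip_width: 45.2
grip_force: 0.0
```

```bash
python3 - <<'E'
from h import *
np.set_printoptions(precision=3,suppress=True)
s=get_state();print(s["q"],bar(s),s["ft_force"],s["grip_width"],s["grip_force"])
E
```

```text
[ 0.52   0.643  1.867 -1.178  1.208  2.457] [ 0.617 -3.202 92.125] [0.792 0.604 0.448] 45.185799756569 0.0
```

{"fn": "carry_out", "kwargs": {"series": [[[0,0,0.01,0.04,0,0,-0.06],[0,0,0.01,0.04,0,0,0.2],[0,0,0.01,0.04,0,0,0.4],[0,0,0.01,0.04,0,0,0.4]]]}}

```text
time_s: 17.85
ee_pos: [592.3, 71.1, 89.9]
orientation: [0.436, 0.874, 0.193, 0.093]
ft_force: [-0.2, -0.5, -0.2]
grip_width: 26.1
grip_force: 0.0
```

```bash
python3 - <<'E'
from h import *
np.set_printoptions(precision=3,suppress=True)
s=get_state();print(s["q"],bar(s),s["ft_force"],s["grip_width"],s["grip_force"])
E
```

```text
[ 0.475  0.587  1.858 -1.091  1.118  2.342] [-0.002 -5.434 89.923] [-0.207 -0.518 -0.234] 26.084544690701815 0.0
```

{"fn": "carry_out", "kwargs": {"series": [[[0,0,0,0,0,0,0.5],[0,0,0,0,0,0,0.6],[0,0,0,0,0,0,0.7],[0,0,0,0,0,0,1]]]}}

```text
time_s: 18.35
ee_pos: [593.0, 69.7, 91.8]
orientation: [0.437, 0.874, 0.192, 0.093]
ft_force: [0.2, -4.2, 3.3]
grip_width: 14.8
grip_force: 59.1
```

{"fn": "carry_out", "kwargs": {"series": [[[0,0,0,0,0,0,1],[0,0,0,0,0,0,1]]]}}

```text
time_s: 18.6
ee_pos: [592.9, 70.0, 91.6]
orientation: [0.437, 0.874, 0.192, 0.094]
ft_force: [1.1, -5.2, 5.0]
grip_width: 14.4
grip_force: 60.6
```

```bash
python3 - <<'E'
from h import *
np.set_printoptions(precision=3,suppress=True)
s=get_state();print(s["q"],bar(s),s["ft_force"],s["moment"],s["grip_width"],s["grip_force"])
E
```

```text
[ 0.474  0.585  1.858 -1.092  1.12   2.342] [ 0.059 -6.687 91.648] [ 1.105 -5.173  4.971] [-1.518 -0.682 -0.167] 14.365974049479874 60.57079478472588
```

Grip width is 14.4 mm, so the jaws hold the 14 mm rim wall flat. Lifting, then swinging the mouth up.

{"fn": "carry_out", "kwargs": {"series": [[[0,0.03,-0.023,0,0,0,1],[0,0.08,-0.062,0,0,0,1],[0,0.13,-0.1,0,0,0,1],[0,0.184,-0.142,0,0,0,1],[0,0.184,-0.142,0,0,0,1]]]}}

```text
time_s: 19.23
ee_pos: [592.8, 73.4, 159.5]
orientation: [0.433, 0.876, 0.192, 0.095]
ft_force: [-0.0, 1.2, -5.8]
grip_width: 14.1
grip_force: 57.6
```

{"fn": "carry_out", "kwargs": {"series": [[[0,0.05,0.07,0.04,0,0,1],[0,0.11,0.15,0.09,0,0,1],[0,0.18,0.23,0.14,0,0,1],[0,0.24,0.31,0.19,0,0,1],[0,0.3,0.39,0.23,0,0,1]]]}}

```text
time_s: 19.85
ee_pos: [654.0, -63.0, 160.5]
orientation: [0.096, 0.972, 0.213, 0.019]
ft_force: [0.3, -0.5, -6.0]
grip_width: 14.5
grip_force: 60.6
```

```bash
python3 - <<'E'
from h import *
np.set_printoptions(precision=3,suppress=True)
s=get_state();print(s["q"],bar(s),s["ft_force"],s["moment"],s["grip_width"],s["grip_force"]);print(BM@q2R(s["orientation"]).as_matrix())
E
```

```text
[-0.113  0.415  1.533 -0.19   1.101  1.106] [  -1.471 -153.039  160.456] [ 0.256 -0.542 -6.045] [0.213 0.17  0.008] 14.479712781000677 60.55923858672031
[[ 1.    -0.01  -0.006]
 [-0.011 -0.981 -0.194]
 [-0.004  0.194 -0.981]]
```

{"fn": "carry_out", "kwargs": {"series": [[[0,0,0,0.03,0,0,1],[0,0,0.04,0.062,0,0,1],[0,0,0.1,0.062,0,0,1],[0,0,0.16,0.062,0,0,1],[0,0,0.18,0.062,0,0,1]]]}}

```text
time_s: 20.48
ee_pos: [657.3, -71.5, 106.6]
orientation: [0.004, 0.977, 0.214, -0.003]
ft_force: [-0.9, -0.6, 3.0]
grip_width: 14.1
grip_force: 60.3
```

```bash
python3 - <<'E'
from h import *
np.set_printoptions(precision=3,suppress=True)
s=get_state();print(s["q"],bar(s),s["ft_force"],s["moment"],s["grip_width"]);print(BM@q2R(s["orientation"]).as_matrix())
for n in("scene","side"): np.save(n+"6.npy",camera(n))
A,B=cam("scene"),cam("side")
b=bar(s)
# image columns of the housing in side view: foot bottom edge vs tilt -> print row profile along foot's front edge
g=cv2.cvtColor(np.load("side6.npy"),cv2.COLOR_RGB2GRAY)
for u in(-35,0,35):
    zs=np.arange(-30,131,4);X=[proj(B,O+u*U+(b[1]+43-42)*N+[0,0,z]) for z in zs]
    print(u,X[0],X[-1],[int(g[int(round(y)),int(round(x))]) for x,y in X])
E
```

```text
[-0.209  0.503  1.509 -0.01   1.132  0.934] [  -2.151 -162.115  106.568] [-0.933 -0.631  2.989] [-0.007  0.552 -0.033] 14.115959415667698
[[ 1.    -0.009 -0.007]
 [-0.009 -1.    -0.006]
 [-0.007  0.006 -1.   ]]
-35 [372.4   269.133] [381.697 184.481] [171, 177, 125, 59, 52, 63, 64, 66, 66, 66, 63, 93, 103, 103, 93, 105, 106, 106, 108, 108, 109, 109, 110, 108, 109, 107, 109, 110, 112, 111, 114, 113, 113, 127, 141, 142, 111, 83, 88, 60, 43]
0 [385.114 259.224] [395.965 176.385] [115, 165, 181, 157, 57, 61, 103, 99, 103, 83, 84, 116, 114, 116, 113, 112, 114, 111, 113, 113, 111, 113, 113, 112, 109, 111, 110, 110, 112, 48, 62, 97, 66, 59, 91, 95, 61, 75, 76, 80, 144]
35 [396.993 249.965] [409.159 168.897] [61, 61, 98, 107, 106, 108, 106, 83, 115, 111, 110, 109, 109, 108, 109, 107, 108, 100, 100, 99, 104, 106, 105, 95, 89, 102, 42, 52, 50, 50, 51, 54, 52, 51, 53, 53, 53, 52, 51, 53, 54]
```

{"fn": "carry_out", "kwargs": {"series": [[[0,0,0,0,0,0,0.7],[0,0,0,0,0,0,0.4],[0,0,0,0,0,0,0.1],[0,0,0,0,0,0,0],[0,0,0,0,0,0,0]]]}}

```text
time_s: 21.2
ee_pos: [659.5, -73.0, 109.5]
orientation: [0.004, 0.977, 0.214, -0.0]
ft_force: [0.9, -2.2, 1.5]
grip_width: 42.3
grip_force: 1.0
```

{"fn": "carry_out", "kwargs": {"series": [[[0,0,-0.05,0,0,0,0],[0,0,-0.2,0,0,0,0],[0,0,-0.4,0,0,0,0],[0,0,-0.6,0,0,0,0],[0,0,-0.6,0,0,0,0]]]}}

```text
time_s: 21.82
ee_pos: [661.0, -71.0, 296.5]
orientation: [0.006, 0.977, 0.214, 0.005]
ft_force: [0.0, -0.1, 0.3]
grip_width: 42.7
grip_force: 0.0
```

```bash
python3 - <<'E'
from h import *
np.set_printoptions(precision=2,suppress=True)
s=get_state();print(s["q"],bar(s))
a=camera("wrist");np.save("w7.npy",a);C=cam("wrist",s)
g=cv2.cvtColor(a,cv2.COLOR_RGB2GRAY)
print("expected mouth ctr",proj(C,O-2*U-119*N+[0,0,90]),"r px",297*36/(C[1][2]-90), "flange half",297*50/(C[1][2]-90))
b=cv2.GaussianBlur(g,(3,3),0)
for t in(80,120,150,180):
  for inv in(0,1):
    m=cv2.threshold(b,t,255,inv)[1];m[270:]=0
    for c in cv2.findContours(m,cv2.RETR_LIST,cv2.CHAIN_APPROX_NONE)[0]:
        A=cv2.contourArea(c)
        if A<2500 or A>25000: continue
        r=cv2.minAreaRect(c);e=cv2.fitEllipse(c);print(t,inv,A,"rect",np.round(np.hstack([r[0],r[1],r[2]]),1),"ell",np.round(np.hstack([e[0],e[1]]),1))
E
```

```text
[-0.21  0.39  1.22 -0.01  1.52  0.93] [   1.36 -163.23  296.48]
expected mouth ctr [273.58 187.12] r px 32.21262456461925 flange half 44.73975633974896
120 1 8043.5 rect [309.5 218.7  97.6 164.7  40.6] ell [317.1 209.6  90.3 152.6]
120 1 4891.5 rect [573.9  19.6 152.   50.   28.6] ell [583.8  27.2  48.6 146.4]
150 0 2716.0 rect [246.7  69.4  58.9  59.6  21.8] ell [247.   69.3  56.   61.8]
150 1 2888.0 rect [247.   69.5  62.9  58.7  45. ] ell [247.   69.3  57.8  63.7]
180 0 2602.0 rect [247.   69.   59.4  56.6  45. ] ell [246.8  69.3  54.8  60.5]
180 1 2768.0 rect [247.   69.   60.8  58.   45. ] ell [246.8  69.3  56.6  62.3]
```

```bash
python3 - <<'E'
from h import *
a=np.load("w7.npy");g=cv2.cvtColor(a,cv2.COLOR_RGB2GRAY)
print("row187",g[187,200:350:3].tolist());print("row150",g[150,200:350:3].tolist());print("col273",g[110:270:3,273].tolist())
print(a[187,[210,240,270,300,330]].tolist(), a[350//2,100].tolist())
c=cv2.HoughCircles(cv2.GaussianBlur(g,(5,5),0)[90:290,180:380],cv2.HOUGH_GRADIENT,1,15,param1=80,param2=18,minRadius=26,maxRadius=40)
print(None if c is None else (c[0]+[180,90,0])[:5])
E
```

```text
row187 [252, 227, 120, 128, 129, 132, 131, 126, 128, 133, 129, 130, 131, 129, 136, 133, 129, 133, 132, 127, 129, 130, 132, 135, 124, 116, 116, 114, 112, 75, 82, 81, 89, 115, 119, 114, 119, 121, 116, 118, 118, 115, 119, 117, 120, 84, 85, 84, 84, 98]
row150 [83, 130, 129, 131, 131, 130, 129, 127, 128, 128, 130, 135, 133, 137, 133, 133, 125, 131, 130, 134, 131, 132, 137, 132, 237, 168, 143, 214, 230, 232, 233, 233, 234, 233, 230, 231, 233, 231, 240, 231, 146, 118, 123, 121, 125, 117, 118, 152, 229, 233]
col273 [128, 133, 132, 133, 130, 130, 131, 129, 135, 132, 241, 239, 157, 236, 234, 233, 235, 234, 232, 234, 234, 234, 233, 227, 150, 225, 137, 144, 178, 175, 159, 140, 138, 134, 133, 124, 68, 70, 70, 65, 74, 69, 127, 109, 98, 104, 106, 67, 50, 34, 36, 18, 25, 12]
[[130, 135, 135], [127, 132, 131], [130, 134, 132], [114, 122, 121], [115, 123, 123]] [128, 132, 131]
[[316.5        180.5         31.60000038]]
```

```bash
python3 - <<'E'
from h import *
a=np.load("w7.npy");g=cv2.cvtColor(a,cv2.COLOR_RGB2GRAY)
sub=g[112:268:6,220:420:4]
for i,r in enumerate(sub): print(112+6*i,"".join(" .:-=+*#%@"[min(9,int(v)*10//256)] for v in r))
E
```

```text
112 ++++++++++++++++++++++=+=++++++++=+==+===++=+=+=++
118 ++==+++++++++++++=+++==++++=++====+++=++=+=+++==++
124 ++++++++++++++++++++++++==++++=++====++====+===++=
130 +++++=++++++++++=+++=+++++++==+=+==+==+=+++=+===+=
136 ++++++++=++++++++---=:-----:--::::====+====+=+++==
142 +++++=++++==+@@@@@@@@%@@@%%@@%%%@#%@+=+==++===++=+
148 =++++++++++++@++@@@@%%%@@@+====%@++@+=++===+++====
154 =++++++++++=+@@@%%@@@%@+======%@%%%@=+++=+=====+++
160 +++++++=+++++@@@@%@=@@===========%%%==+===+==+++=+
166 ==+=+=++++=++@%%%%=@@=========-====+:+++====+++=++
172 ++=++++++++++%%%@:=============:===-::::++=+=+==++
178 ++++=++++++++#%%*-============--===-:::::++++++++=
184 ++=++=++==++++===--==========---===-:::::::=++++++
190 ++=++==+++++=+===---========----===-:::::::+++++++
196 =++=++++==+++====---------------===-:::::-=+++=+++
202 ++=+=+++++++==%===------------=====:::::::++++++++
208 +++++++==+++++%%====---------======-:-:-:+++++=+++
214 +=++++++=+++=+*=====%%%==========-=::::-+++++==+++
220 +++++++++++++:=::=%%%%%%%========:=::=++++++++++++
226 ==++++++++++:::=++=====++=+++++::::++++++++++++=++
232 ++=+++=++++:::=++==+++++++=+++::-:=+++++++++++++++
238 +++=+=+++::::+==--=+===+++===:::-++++++++++==+=+++
244 =++=+===----==---:++=+=++==+:::=++++++++++=+++++++
250 ++++===------=---:+++++=+=-:::++++-==---=++++++=++
256 +++=------==: %%---+==++=-:::==++=. +=%@%-++=+++++
262 ++=%%++:.===. @%#-:+=+++::::=+++=@:.===..@++==++++
```

```bash
python3 - <<'E'
from h import *
np.set_printoptions(precision=1,suppress=True)
s=get_state();C=cam("wrist",s)
X=plane(C,(316.5,180.5),90);b=BM@(X-O);print("ctr bar",b,"world",X)
for du,dn in((50,50),(50,-50),(-50,-50),(-50,50)): print(du,dn,proj(C,O+(b[0]+du)*U+(b[1]+dn)*N+[0,0,90]))
np.save("scene8.npy",camera("scene"));np.save("side8.npy",camera("side"))
for nm in("scene","side"):
    Cc=cam(nm);d=np.load(nm+"8.npy");g=cv2.cvtColor(d,cv2.COLOR_RGB2GRAY)
    P=[proj(Cc,O+(b[0]+du)*U+(b[1]+dn)*N+[0,0,z]) for z,h in((90,50),(0,42)) for du,dn in((h,h),(h,-h),(-h,-h),(-h,h))]
    P=np.array(P);print(nm,P)
    x0,y0=P.min(0).astype(int)-14;x1,y1=P.max(0).astype(int)+14
    for y in range(y0,y1,4): print(y,x0,"".join(" .:-=+*#%@"[min(9,int(v)*10//256)] for v in g[y,x0:x1:2]))
E
```

```text
ctr bar [   3.7 -166.6   90. ] world [664.5 -73.1  90. ]
50 50 [269.5 135.6]
50 -50 [362.4 134.5]
-50 -50 [359.2 221.4]
-50 50 [274.4 222.5]
scene [[382.4 261. ]
 [378.6 329.7]
 [304.  320.9]
 [314.2 253.7]
 [371.6 288.4]
 [368.1 340.9]
 [313.2 334.2]
 [320.3 282.6]]
239 290 -----------=-------.  .......... .-------------------
243 290 -----------------------..........--------------------
247 290 -----------------------------------------------------
251 290 ----------------=-=----------------------------------
255 290 -----------------==----------------------------------
259 290 ::----------:..---+*---------++++====-=--------------
263 290 ::::---------::--------------+************++*+-------
267 290 ::::::----=**=----------------++*********---++-------
271 290 -::::::.:-+***=-----:::::---:-:::-+**********+-------
275 290 ---:.:::::+*****=-::::-::-::::--::::=********=-------
279 290 -----:::.:*****+:::::---:----::::::::-+******=---=---
283 290 -------::=***+-:::::::::-:-::-:::::::::+*****=-------
287 290 ---------**+--:::::::-:------:-:-:::::::*****=-------
291 290 ---------*----::::
[... 2530 characters left out ...]
---=====-=
247 337 =:=:=:::::--------------------=--------------:.-==-==--=====
251 337 ::::::::::::::-----------------------------:::::.--=-=---==-
255 337 ============::::.----%%%#+--------------.::::::=-=-=---==-==
259 337 =-=============::::.%@%*==------------:::::::==-==-=-=---=--
263 337 -=-============-==:*%%+===----------::::::::::.===--==-=---=
267 337 =-===============-*##+=++::------::::::::::::::.====-==--===
271 337 =====-=========-=-*#*=+=-:::::::::::::::::::::::.==-==-===-=
275 337 =--==============-=+====:::::::::::::::::::::::::::-=--=--=-
279 337 =--=-=================*==::::::::::::::::::::::::::-======-=
283 337 =========-=============-=:::::::::::::::::::::::::::.-==-==-
```

```bash
python3 - <<'E'
from h import *
np.set_printoptions(precision=1,suppress=True)
s=get_state();C=cam("wrist",s);g=cv2.cvtColor(np.load("w7.npy"),cv2.COLOR_RGB2GRAY).astype(float)
P=lambda p:(BM@(plane(C,p,90)-O))[:2]
print("top col285-355");
for x in(285,300,315,340): c=g[125:160,x];k=125+np.argmax(np.diff(c))+.5;print(x,k,P((x,k)))
for y in(146,156,168,174): r=g[y,255:300];k=255+np.argmax(np.diff(r))+.5;r2=g[y,345:385];k2=345+np.argmin(np.diff(r2))+.5;print("row",y,k,P((k,y)),k2,P((k2,y)))
for x in(288,296,304,310): print("bot",x,g[205:235,x].astype(int).tolist())
for y in(160,176,190,): print("cav row",y,g[y,284:352:2].astype(int).tolist())
S=cam("scene");h=cv2.cvtColor(np.load("scene8.npy"),cv2.COLOR_RGB2GRAY).astype(float)
Q=lambda p:(BM@(plane(S,p,90)-O))[:2]
for y in(271,285,300,320): r=h[y,365:395];k=365+np.argmin(np.diff(r))+.5;print("scene right row",y,k,Q((k,y)))
for x in(360,366,372): r=h[318:340,x];k=318+np.argmin(np.diff(r))+.5;r2=h[250:275,x];k2=250+np.argmax(np.diff(r2))+.5;print("scene bot/top col",x,k,Q((x,k)),k2,Q((x,k2)))
E
```

```text
top col285-355
285 139.5 [  47.1 -131.7]
300 138.5 [  48.  -147.6]
315 138.5 [  47.8 -163.6]
340 138.5 [  47.5 -190.2]
row 146 270.5 [  40.5 -115.8] 348.5 [  39.5 -199.4]
row 156 270.5 [  29.8 -115.2] 360.5 [  28.7 -212.7]
row 168 293.5 [  16.4 -139.7] 360.5 [  15.5 -213.2]
row 174 271.5 [  10.  -115.2] 359.5 [   8.8 -212.4]
bot 288 [118, 122, 118, 121, 119, 122, 118, 123, 116, 118, 117, 116, 120, 113, 118, 115, 120, 134, 211, 219, 160, 135, 127, 131, 128, 127, 126, 127, 124, 133]
bot 296 [90, 104, 117, 120, 118, 120, 118, 121, 118, 112, 119, 219, 229, 221, 223, 224, 217, 220, 222, 226, 150, 125, 121, 129, 130, 129, 132, 128, 129, 126]
bot 304 [87, 86, 84, 84, 86, 145, 170, 217, 222, 222, 222, 221, 222, 221, 222, 223, 222, 219, 226, 224, 148, 126, 133, 133, 128, 123, 126, 129, 125, 130]
bot 310 [94, 87, 91, 89, 92, 86, 83, 107, 183, 222, 225, 225, 222, 224, 223, 222, 222, 223, 226, 213, 143, 125, 130, 132, 131, 128, 123, 126, 128, 127]
cav row 160 [231, 228, 230, 232, 235, 163, 110, 226, 244, 248, 255, 133, 118, 121, 118, 121, 119, 118, 119, 118, 118, 119, 114, 120, 121, 119, 115, 101, 114, 118, 119, 119, 115, 147]
cav row 176 [217, 91, 75, 88, 124, 123, 122, 123, 123, 121, 121, 115, 120, 120, 120, 119, 119, 116, 118, 122, 115, 114, 118, 119, 116, 117, 121, 117, 87, 78, 77, 72, 110, 117]
cav row 190 [121, 81, 78, 84, 84, 85, 85, 87, 112, 120, 112, 134, 118, 122, 122, 120, 118, 122, 120, 116, 123, 120, 120, 113, 88, 86, 83, 83, 83, 83, 79, 93, 121, 117]
scene right row 271 380.5 [  51.8 -132.5]
scene right row 285 379.5 [  51.5 -153.8]
scene right row 300 378.5 [  51.3 -175.8]
scene right row 320 377.5 [  51.5 -203.7]
scene bot/top col 360 328.5 [  29.1 -217.8] 259.5 [  21.3 -118. ]
scene bot/top col 366 329.5 [  37.1 -218.1] 260.5 [  30.  -118.6]
scene bot/top col 372 320.5 [  44.2 -205.2] 268.5 [  39.5 -130.1]
```

{"fn": "carry_out", "kwargs": {"series": [[[-0.504,0.282,0,0,0,-0.061,-1],[-0.504,0.282,0,0,0,-0.061,-1],[-0.504,0.282,0,0,0,-0.061,-1],[-0.504,0.282,0,0,0,-0.061,-1],[-0.504,0.282,0.155,0,0,-0.061,-1]]]}}

```text
time_s: 22.6
ee_pos: [558.5, -212.2, 245.1]
orientation: [0.006, 0.952, 0.306, 0.001]
ft_force: [0.9, -0.0, -1.1]
grip_width: 85.1
grip_force: 0.0
```

{"fn": "carry_out", "kwargs": {"series": [[[0,0,0,0,0,0,-1],[0,0,0,0,0,0,-1]]]}}

```text
time_s: 22.85
ee_pos: [557.4, -210.8, 243.6]
orientation: [0.003, 0.952, 0.307, -0.002]
ft_force: [0.6, -0.3, 0.1]
grip_width: 85.2
grip_force: 0.0
```

```bash
python3 - <<'E'
from h import *
np.set_printoptions(precision=3,suppress=True)
s=get_state();print(s["q"],s["ee_pos"],s["grip_width"],tool(s,(560.2,-212,107)));print(q2R(s["orientation"]).as_matrix())
a=camera("wrist");C=cam("wrist",s);h=cv2.cvtColor(a,cv2.COLOR_RGB2HSV)
m=cv2.inRange(h,(12,110,60),(32,255,255))
p=proj(C,(560.2,-212,20));print("expected disc",p,"ring top",proj(C,(560.2,-212,120)))
x,y=p.astype(int);mm=np.zeros_like(m);mm[y-60:y+60,x-60:x+60]=m[y-60:y+60,x-60:x+60]
c=max(cv2.findContours(mm,cv2.RETR_EXTERNAL,cv2.CHAIN_APPROX_NONE)[0],key=cv2.contourArea);e=cv2.minEnclosingCircle(c);print(e)
E
```

```text
[-0.474  0.309  1.468 -0.007  1.362  0.475] [ 557.387 -210.781  243.603] 85.17700845694212 [0.008 0.006 0.455]
[[ 0.812  0.584 -0.001]
 [ 0.584 -0.812 -0.007]
 [-0.005  0.005 -1.   ]]
expected disc [315.976 177.054] ring top [316.899 202.055]
((315.5531005859375, 175.62716674804688), 25.631141662597656)
```

{"fn": "carry_out", "kwargs": {"series": [[[0.007,0.006,0.15,0,0,0,-1],[0.007,0.006,0.3,0,0,0,-1],[0.007,0.006,0.4,0,0,0,-1],[0.007,0.006,0.455,0,0,0,-1],[0.007,0.006,0.455,0,0,0,-1]]]}}

```text
time_s: 23.52
ee_pos: [559.7, -212.6, 106.9]
orientation: [0.004, 0.952, 0.306, -0.002]
ft_force: [0.5, -0.0, -0.2]
grip_width: 85.6
grip_force: 0.0
```

{"fn": "carry_out", "kwargs": {"series": [[[0,0,0,0,0,0,0.6],[0,0,0,0,0,0,0.8],[0,0,0,0,0,0,1],[0,0,0,0,0,0,1],[0,0,0,0,0,0,1]]]}}

```text
time_s: 24.15
ee_pos: [559.3, -212.6, 107.4]
orientation: [0.004, 0.952, 0.306, -0.002]
ft_force: [-0.5, 0.7, 4.5]
grip_width: 6.5
grip_force: 59.2
```

{"fn": "carry_out", "kwargs": {"series": [[[0,0,0,0,0,0,1],[0,0,0,0,0,0,1]]]}}

```text
time_s: 24.4
ee_pos: [559.3, -212.6, 107.4]
orientation: [0.004, 0.952, 0.306, -0.002]
ft_force: [-1.0, 0.9, 5.6]
grip_width: 6.7
grip_force: 59.6
```

{"fn": "carry_out", "kwargs": {"series": [[[0,0,-0.03,0,0,0,1],[0,0,-0.12,0,0,0,1],[0,0,-0.25,0,0,0,1],[0,0,-0.38,0,0,0,1],[0,0,-0.433,0,0,0,1]]]}}

```text
time_s: 25.02
ee_pos: [560.3, -212.2, 238.7]
orientation: [0.005, 0.952, 0.306, -0.0]
ft_force: [0.1, -0.5, -4.1]
grip_width: 6.2
grip_force: 59.4
```

{"fn": "carry_out", "kwargs": {"series": [[[0.08,-0.025,0,0,0,0,1],[0.22,-0.07,0,0,0,0,1],[0.37,-0.117,0,0,0,0,1],[0.5,-0.158,0,0,0,0,1],[0.543,-0.172,0,0,0,0,1]]]}}

```text
time_s: 25.65
ee_pos: [662.2, -72.5, 233.4]
orientation: [0.003, 0.952, 0.307, -0.003]
ft_force: [-0.7, -0.7, -3.7]
grip_width: 6.2
grip_force: 60.1
```

{"fn": "carry_out", "kwargs": {"series": [[[0,0,0,0,0,0,1],[0,0,0,0,0,0,1]]]}}

```text
time_s: 25.9
ee_pos: [660.7, -76.0, 235.0]
orientation: [0.004, 0.952, 0.306, -0.003]
ft_force: [-0.1, -0.3, -3.7]
grip_width: 6.6
grip_force: 60.1
```

```bash
python3 - <<'E'
from h import *
np.set_printoptions(precision=3,suppress=True)
s=get_state();print(s["q"],bar(s),s["ft_force"],tool(s,(661.5,-75.4,107)));print(q2R(s["orientation"]).as_matrix())
e=s["ee_pos"]
for nm in("scene","side"):
    a=camera(nm);np.save(nm+"9.npy",a);S=cam(nm);g=cv2.cvtColor(a,cv2.COLOR_RGB2GRAY).astype(float)
    m=cv2.inRange(cv2.cvtColor(a,cv2.COLOR_RGB2HSV),(15,130,60),(32,255,255))
    p=proj(S,e+[0,0,-97]).astype(int);mm=np.zeros_like(m);mm[p[1]-35:p[1]+35,p[0]-45:p[0]+45]=m[p[1]-35:p[1]+35,p[0]-45:p[0]+45]
    c=max(cv2.findContours(mm,cv2.RETR_EXTERNAL,cv2.CHAIN_APPROX_NONE)[0],key=cv2.contourArea)
    r=cv2.boundingRect(c);ctr=(r[0]+r[2]/2,r[1]+r[3]/2)
    pr=np.array([proj(S,e+[30*np.cos(t),30*np.sin(t),-107+z]) for t in np.arange(0,6.3,.2) for z in(0,20)]);
    print(nm,"wheel bbox centre",ctr,"predicted",(pr.min(0)+pr.max(0))/2,r)
S=cam("scene");h=cv2.cvtColor(np.load("scene9.npy"),cv2.COLOR_RGB2GRAY).astype(float)
Q=lambda p:(BM@(plane(S,p,90)-O))[:2]
for y in(275,285,300,320): r=h[y,365:395];k=365+np.argmin(np.diff(r))+.5;print("scene right row",y,k,Q((k,y)))
for x in(340,350,360,366): r=h[315:340,x];k=315+np.argmin(np.diff(r))+.5;print("bot",x,k,Q((x,k)))
E
```

```text
[-0.214  0.42   1.317 -0.009  1.405  0.737] [  -0.978 -167.608  234.978] [-0.08  -0.307 -3.743] [ 0.006 -0.002  0.427]
[[ 0.813  0.582 -0.003]
 [ 0.582 -0.813 -0.009]
 [-0.007  0.005 -1.   ]]
scene wheel bbox centre (343.0, 279.5) predicted [342.222 277.042] (320, 257, 46, 45)
side wheel bbox centre (402.0, 174.5) predicted [400.293 173.907] (381, 160, 42, 29)
scene right row 275 379.5 [  50.702 -138.804]
scene right row 285 379.5 [  51.506 -153.82 ]
scene right row 300 378.5 [  51.307 -175.762]
scene right row 320 377.5 [  51.496 -203.65 ]
bot 340 316.5 [   1.045 -204.882]
bot 350 315.5 [  14.313 -201.926]
bot 360 328.5 [  29.085 -217.761]
bot 366 329.5 [  37.083 -218.134]
```

{"fn": "carry_out", "kwargs": {"series": [[[0.004,-0.008,0.04,0,0,0,1],[0.004,-0.008,0.1,0,0,0,1],[0.004,-0.008,0.14,0,0,0,1],[0.004,-0.008,0.17,0,0,0,1],[0.004,-0.008,0.2,0,0,0,1]]]}}

```text
time_s: 26.62
ee_pos: [661.4, -72.8, 175.2]
orientation: [0.004, 0.952, 0.306, -0.001]
ft_force: [0.3, -0.1, -4.4]
grip_width: 6.6
grip_force: 60.1
```

{"fn": "carry_out", "kwargs": {"series": [[[0,0,0.04,0,0,0,1],[0,0,0.08,0,0,0,1],[0,0,0.12,0,0,0,1],[0,0,0.16,0,0,0,1],[0,0,0.17,0,0,0,1]]]}}

```text
time_s: 27.25
ee_pos: [660.5, -72.9, 123.2]
orientation: [0.003, 0.952, 0.306, -0.003]
ft_force: [-0.7, 0.4, -2.9]
grip_width: 6.5
grip_force: 60.1
```

No contact so far, so the wheel is inside the cavity. Last few millimetres in small steps.

{"fn": "carry_out", "kwargs": {"series": [[[0,0,0.007,0,0,0,1],[0,0,0.012,0,0,0,1],[0,0,0.015,0,0,0,1]]]}}

```text
time_s: 27.62
ee_pos: [661.4, -73.2, 120.5]
orientation: [0.004, 0.952, 0.306, -0.001]
ft_force: [-0.1, -0.2, -4.4]
grip_width: 6.5
grip_force: 60.1
```

{"fn": "carry_out", "kwargs": {"series": [[[0,0,0.003,0,0,0,1],[0,0,0.003,0,0,0,1]]]}}

```text
time_s: 27.88
ee_pos: [661.2, -73.1, 119.3]
orientation: [0.004, 0.952, 0.306, -0.002]
ft_force: [-0.3, -0.1, -3.9]
grip_width: 6.5
grip_force: 60.1
```

{"fn": "carry_out", "kwargs": {"series": [[[0,0,0.004,0,0,0,1],[0,0,0.004,0,0,0,1]]]}}

```text
time_s: 28.12
ee_pos: [661.1, -73.1, 117.9]
orientation: [0.004, 0.952, 0.306, -0.002]
ft_force: [-0.4, -0.8, -3.0]
grip_width: 6.5
grip_force: 60.1
```

{"fn": "carry_out", "kwargs": {"series": [[[0,0,0.003,0,0,0,1],[0,0,0.003,0,0,0,1]]]}}

```text
time_s: 28.38
ee_pos: [661.3, -73.2, 117.5]
orientation: [0.004, 0.952, 0.306, -0.001]
ft_force: [-0.3, -0.3, -1.8]
grip_width: 6.5
grip_force: 60.5
```

{"fn": "carry_out", "kwargs": {"series": [[[0,0,0.002,0,0,0,1],[0,0,0.002,0,0,0,1]]]}}

```text
time_s: 28.62
ee_pos: [661.4, -73.3, 117.4]
orientation: [0.004, 0.952, 0.306, -0.001]
ft_force: [-1.8, -0.2, 3.7]
grip_width: 6.6
grip_force: 61.4
```

{"fn": "carry_out", "kwargs": {"series": [[[0,0,0.002,0,0,0,0.8],[0,0,0.002,0,0,0,0.4],[0,0,0.002,0,0,0,0],[0,0,0.002,0,0,0,0],[0,0,0.002,0,0,0,0]]]}}

```text
time_s: 29.25
ee_pos: [660.9, -72.9, 115.4]
orientation: [0.003, 0.952, 0.306, -0.002]
ft_force: [0.0, -0.3, -0.3]
grip_width: 42.7
grip_force: 0.0
```

{"fn": "carry_out", "kwargs": {"series": [[[0,0,-0.04,0,0,0,0],[0,0,-0.15,0,0,0,0],[0,0,-0.35,0,0,0,0],[0,0,-0.55,0,0,0,0],[0,0,-0.55,0,0,0,0]]]}}

```text
time_s: 29.88
ee_pos: [664.1, -72.3, 288.6]
orientation: [0.007, 0.952, 0.306, 0.004]
ft_force: [0.2, 0.0, -0.2]
grip_width: 42.7
grip_force: 0.0
```

```bash
python3 - <<'E'
from h import *
np.set_printoptions(precision=1,suppress=True)
s=get_state();print(s["time_s"],s["ee_pos"],s["ft_force"])
C=cam("wrist",s);a=camera("wrist");m=cv2.inRange(cv2.cvtColor(a,cv2.COLOR_RGB2HSV),(12,110,40),(32,255,255))
W=np.array([661.3,-73.2,0])
p=proj(C,W+[0,0,30]).astype(int);mm=np.zeros_like(m);mm[p[1]-35:p[1]+35,p[0]-35:p[0]+35]=m[p[1]-35:p[1]+35,p[0]-35:p[0]+35]
c=max(cv2.findContours(mm,cv2.RETR_EXTERNAL,cv2.CHAIN_APPROX_NONE)[0],key=cv2.contourArea);print("disc seen",cv2.minEnclosingCircle(c),"pred",p,"r",297*30/(C[1][2]-30))
g=cv2.cvtColor(a,cv2.COLOR_RGB2GRAY)
x,y=p
for yy in range(max(y-60,0),y+60,5): print(yy,"".join(" .:-=+*#%@"[min(9,int(v)*10//256)] for v in g[yy,x-60:x+60:3]))
for nm in("scene","side"):
    S=cam(nm);h=cv2.cvtColor(camera(nm),cv2.COLOR_RGB2GRAY);o=cv2.cvtColor(cv2.imread(f"pics/{nm}0.png"),cv2.COLOR_BGR2GRAY)
    for k,X in(("tin",(736,38,50)),("motor",(436,63,40)),("carton",(511,-62,30)),("ring",W+[0,0,113])):
        q=proj(S,X).astype(int);d=cv2.absdiff(h,o)[q[1]-18:q[1]+18,q[0]-15:q[0]+15];print(nm,k,q,"changed frac",(d>40).mean().round(3))
E
```

```text
29.875 [664.1 -72.3 288.6] [ 0.2  0.  -0.2]
disc seen ((311.2554016113281, 175.24819946289062), 22.757118225097656) pred [311 176] r 23.212360208275772
116 ++++++++++++++++++++++++++++++++++++++=+
121 +++++++++++++++++++++++++=+=++++++++=+++
126 ++++++++++++++++++++=++++=++++++++===+++
131 +++=++++++++=++++++++++++++=+++==++==+++
136 +++++=++%@@@*=:::::-+++++=+++=++===++===
141 ++++++++@+++@@@@%@@@@#=-::::--+++=+=+++=
146 ++++++++@@++@@@@@@@@@@%@@%@@@@%+-:::=++=
151 ++++++++@@@@%@@@@@@@%%@@@**===+@@%%@@@@+
156 +++++++#@@@%@@@@@%@@++++-=======@@@+++%=
161 +=++=++@@%@@%@*@@@++++++++======%%@*%@++
166 +++++=+@@@%@%=@@%++===+++++==-====%%%@==
171 +=+++++@@%%%-@@#++***+*+++++==-====+%*=+
176 +++++++%%%@--*++++*===*+++++==--=====-::
181 ++++++%%%@*:-+++++*=+++*++++=---=====:::
186 ++++++@=+==---++++*+*++++++=----====-:::
191 +++++=@====----=++++*++++==----:====::::
196 ++++++@====------=%=*+==-------=====-:::
201 +++++*@=====-------=++---------====:::::
206 +=+++%%======-------==-------======:::::
211 +++-:=========#------------=======--::::
216 +-:::=::-==%%%%%%%==--============--::::
221 ::::-===+%%%%%%%%%%@==============::::-:
226 -:::+++=+++==+*%%%%%%%===+====::=--::::+
231 ::=+++++++++===+++++++++++=======:-=++++
scene tin [420 264] changed frac 0.0
scene motor [273 174] changed frac 0.0
scene carton [266 250] changed frac 0.169
scene ring [343 282] changed frac 0.496
side tin [398 181] changed frac 0.126
side motor [236 207] changed frac 0.0
side carton [300 247] changed frac 0.064
side ring [397 187] changed frac 0.133
```

```bash
python3 -c "
from station import *
print(hand_in())"
```

```text
the job is handed in; nothing more can be done
None
```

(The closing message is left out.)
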